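Scan the shipping label on a tilted carton with a contact reader

TASK

Take the label reader by its upright handle and press its nose softly, flat and square, onto the middle of the long label on the sunken lid of the tilted carton (long sides of nose and label in line), pushed in to about three quarters of its spring travel, and hold it still there for two seconds. Then stand the reader upright again in the middle of its rubber pad and let go; do not push the scanned carton out of its tilt, do not touch the carton with the small square label, and leave everything else on the bench where it is.

Things in the scene. Friction and masses are not known exactly. Their poses are not given: they have to be found in the camera images.
- reader: contact label reader, 163 mm tall, 250 g, standing on its nose: grey handle 30 (x) by 44 mm (y), 54 to 153 mm above the origin, cap 34 x 48 mm on top; below it a collar 46 x 64 mm and a head 60 x 92 mm (6 to 40 mm up). Origin at the middle of the nose's underside, z up along the handle, y along the nose's long side. Grip the handle across x, 115 mm up
- reader_face (a point): middle of the reader's nose face, the black rubber rectangle 50 mm (x) by 80 mm (y) under the head with the spring fully out; axes as the reader's
- reader_nose (a joint): spring travel of the nose into the head: 0 fully out, 0.004 m fully in; starts to move at 4 N, 6 N at 2 mm, 7 N at 3 mm, 8 N fully in, after which it is hard
- reader_pad: black rubber pad on the bench, 110 mm (x) by 130 mm (y), 10 mm thick; origin at the centre of its underside, fixed
- long: stand of the carton with the long label: screwed to the bench, base 170 x 200 mm with cheek plates 85 mm high, origin under the base's centre, x to its rear, z up. On it a tilting tray with a closed carton 144 x 170 x 80 mm; hinge along y at x = -70, z = 30 mm, so the carton's top slopes down to the robot's side (highest point 210 mm)
- long_label (a point): middle of the carton's top at the height of its rim: x up the slope, y level across the carton, z straight out. The paper bar-code label, 66 mm (x) by 112 mm (y), lies centred under this point on the set-in lid panel (129 x 155 mm between 7 mm walls), which is parallel to the rim but sunk 1 to 12 mm below it: by how much differs each time and must be felt. The panel is jammed tight
- long_tray (a joint): tilt of this tray and carton, rad: 0 level, 0.38 to 0.6 at the start; stiff friction holds it
- square: stand of the carton with the small square label, otherwise the same as the other stand: steel base and tilting tray with carton, origin at the centre of the base's underside. Leave alone
- square_label (a point): middle of the carton's top at the height of its rim: x up the slope, y level across the carton, z straight out. The paper bar-code label, 46 by 46 mm, lies centred under this point on the set-in lid panel (129 x 155 mm between 7 mm walls), which is parallel to the rim but sunk 1 to 12 mm below it: by how much differs each time and must be felt. The panel is jammed tight
- square_tray (a joint): tilt of this tray and carton, rad, as on the other stand
- tape_roll: roll of tape lying flat, 100 mm across, 48 mm high, loose; origin at the centre of its underside
- tape_gun: bench tape dispenser, about 200 x 60 mm, 86 mm high, loose; origin under its middle, x along its length
- cutter: box cutter, 140 mm long, 14 mm high, loose; origin at its underside, x along its length
- mug: white mug, 80 mm across, 90 mm high, loose; origin at the centre of its underside
- small_carton: small closed carton 100 x 130 x 70 mm high, loose; origin at the centre of its underside
- bracket: black plastic angle bracket, 90 x 35 mm, 57 mm high, loose; origin at its underside, x along its length

How it is judged (in metres and radians):
On the way:
1. nose pressed on the long label: centred within 12 mm along x, 15 mm along y, faces within 0.14 rad, long sides within 0.2 rad, nose in over 1.5 mm, held still for 1 s (x of reader_face in the frame of long_label between -0.012 and 0.012 m and y of reader_face in the frame of long_label between -0.015 and 0.015 m and z of reader_face in the frame of long_label below 0.004 m and angle between the z axis of reader and the z axis of long_label, either way round below 0.14 rad and angle between the y axis of reader and the y axis of long_label, either way round below 0.2 rad and value of joint reader_nose above 0.0015 m and contact force between reader and long above 2 N and linear speed of reader below 0.02 m/s and angular speed of reader below 0.15 rad/s), for 1 s.
At the end, for the whole second after the job is handed in: The label has been scanned and the reader stands upright (within 0.08 rad), at rest and let go, on its pad, within 30 mm of the pad's centre; both cartons' labels are within 10 mm, and every loose thing within 30 mm, of where they started (horizontal distance between reader and reader_pad below 0.03 m and height (world z) of reader between 0.006 and 0.016 m and angle between reader's own z axis and vertical below 0.08 rad and linear speed of reader below 0.02 m/s and contact force between the fingers and reader below 0.1 N and distance of each of long_label, square_label from where it was at the start of the episode below 0.01 m and distance of each of tape_roll, tape_gun, cutter, mug, small_carton, bracket from where it was at the start of the episode below 0.03 m); the robot touches nothing.
It fails at once if the scanned carton is pressed with more than 25 N (contact force between reader and long above 25 N).
It fails at once if the scanned carton's tray is pushed out of its tilt (label moved more than 10 mm) (distance of long_label from where it was at the start of the episode above 0.01 m).
It fails at once if the carton with the square label or its stand is touched or shifted (contact force between square and anything else above 1 N or distance of square_label from where it was at the start of the episode above 0.01 m).
It fails at once if another thing on the bench is moved by more than 30 mm (distance of any of tape_roll, tape_gun, cutter, mug, small_carton, bracket from where it was at the start of the episode above 0.03 m).
It also fails if it takes over 50 s, if anything falls off the work surface, if the arm or the gripper's body presses on something with over 40 N, if the wrist force passes 120 N, or if a joint passes its speed limit or range.

ROBOT

A 6-joint arm with a two-finger parallel gripper is mounted at the origin on the work surface. World frame = base frame: x ahead of the robot, y to its left, z up, the work surface at z = 0. Lengths are in mm, angles in rad, forces in N, time in s.
With the tool pointing down it reaches from about 275 to 750 mm from the base axis. Payload 10.2 kg.
Tool frame: the origin (TCP) lies between the finger pads; the fingertips stand 8 mm ahead of it and the grasp point (between the pads) lies 11 mm behind it; z points along the fingers, y is the line along which they close (so a half turn about z gives the same grasp; the last joint's range is limited). The gripper opens to 85 mm and grips with 20 to 120 N. Pads are 22 mm wide; open, the fingers measure 114 mm over their backs; the gripper's body (76 mm by 85 mm) begins 54 mm behind the grasp point. The pads swing forward as they close: fully open they stand 13 mm farther back than shut.
Start: joints at [0.914, 0.313, 1.498, -0, 1.331, -0.223], TCP at [220.682, 476.372, 239.294] pointing down, gripper open.
Joint ranges: [-2.94, 2.94], [-0.97, 2.17], [0.19, 2.56], [-1.23, 4.37], [0.02, 3.11], [-2.88, 2.88]. Speed limits (rad/s): [2.39, 2.39, 3.01, 3.14, 3.14, 3.14].

INTERFACE

Orientations are given as a unit quaternion [w, x, y, z].
In Python, from rig import * gives the robot as it stands.
- The arm moves only by the shell command python3 -m handwheel 'ROWS' [FORCE]. ROWS is JSON, a list that holds one entry, the list of rows, each a list of 7 numbers: the shift along the world's x, y, z in mm, then the turn, a rotation vector about the world's x, y, z in degrees, then the opening, from -1 (shut) to 1 (fully open). A call has 1 to 8 rows; each row shifts and turns the commanded pose from where the row before left it; what a row does not reach is not made up. A row lasts 1/8 s, in which the tool goes at most 62.5 mm and 10.7 degrees, less where a joint would pass 70% of its speed; a pose out of reach is approached as far as the arm can. A call is refused whole if a number of a shift passes 62.5 or a number of a turn 10.7, either way. A call with a gripper value outside its range is refused whole. The fingers move at their own pace and stop on an object; FORCE is the grip in N (left out, the last holds). Time passes only in rows, so rows that do not move let the fingers close. It gives the time, the measured TCP pose, the force, the opening and the grip force at its end, in the units of the state.
- sense(): the state, without advancing time (a new reading comes with each control period).
- capture(name): name is "scene" or "top" or "wrist"; returns a dict with "image" (480x640x3 uint8, red, green, blue), "fx", "fy", "cx", "cy" (pixels), "rvec" (rotation vector, rad) and "tvec" (3), from world to camera coordinates, as OpenCV has them; the wrist camera has in their place "hand_eye" (4x4, takes a point from camera to tool coordinates, whose origin is the TCP and whose axes are the flange's). Camera axes: x right, y down, z forward; pixel columns grow to the right and rows downward; lengths in mm; the calibration is good to about 2 mm. A picture is of the moment at which its call begins: read the wrist's pose just before it. There is no depth.
- finish_job(): hands the job in; it is judged then, once.
The state is a dict: "time_s": time; "joints": joint angles; "dq": joint speeds; "tau": joint torques, N m; "eef_pos": TCP position; "ee_rot": TCP orientation; "force": force on the tool from outside, world axes, zero at the start; "wrist_torque": the same for the moment, N m; "grip_width": opening from 0.0 (shut) to 1.0 (fully open); "grip_force": force on a finger pad.
Only numpy, scipy, OpenCV 4.12 (cv2) and the standard library are available. Lean on these libraries where they do the work, as an engineer would, in place of code of your own. Each camera call takes 0.05 s, during which the arm holds its last target. There are 200 camera calls.

## Working session

There is one attempt and no reset: what is moved stays moved. The work goes in short steps, Python scripts to look and compute and a shell command to move; the robot and the scene stay as the last step left them, time stands still between calls to the robot, and variables do not carry over. Pictures are saved under pics/ and viewed, at most 10 in all, crops included, and the job is handed in when it is done.

```bash
mkdir -p pics; ls; python3 - <<'E'
from rig import *
import cv2,pickle,numpy as np
s=sense();print({k:np.round(v,3).tolist() for k,v in s.items()})
d={}
for n in("scene","top","wrist"):
    c=capture(n);d[n]=c
    if n!="wrist":print(n,c["fx"],c["cx"],c["cy"],-cv2.Rodrigues(np.array(c["rvec"],float))[0].T@np.array(c["tvec"],float).ravel())
    else: print(c["hand_eye"])
    cv2.imwrite(f"pics/{n}0.png",c["image"][:,:,::-1])
pickle.dump((s,d),open("d0.pkl","wb"))
E
```

```text
pics
{'time_s': 0.0, 'joints': [0.914, 0.313, 1.498, 0.0, 1.331, -0.223], 'dq': [-0.0, -0.001, 0.0, -0.0, -0.001, 0.002], 'tau': [-0.0, -41.227, -25.974, -0.0, 0.004, -0.0], 'eef_pos': [220.528, 476.167, 238.741], 'ee_rot': [-0.0, 0.215, 0.977, -0.001], 'force': [-0.437, -0.448, 0.248], 'wrist_torque': [0.047, 0.006, 0.048], 'grip_force': 0.0, 'grip_width': 0.999}
scene 468.14302735758105 316.44535703704435 242.72128426995462 [1253.99481117  226.03933545  900.47343211]
top 502.6593188394494 311.08932899550956 243.24524783565903 [ 491.11011093   65.10660391 1378.46912619]
[[-1.75710839e-04 -9.56743814e-01 -2.90931681e-01  7.53043325e+01]
 [ 9.99999826e-01 -3.31799031e-04  4.87179197e-04  2.63533745e-01]
 [-5.62636533e-04 -2.90931545e-01  9.56743706e-01 -1.34100740e+02]
 [ 0.00000000e+00  0.00000000e+00  0.00000000e+00  1.00000000e+00]]
```

View pics/top0.png

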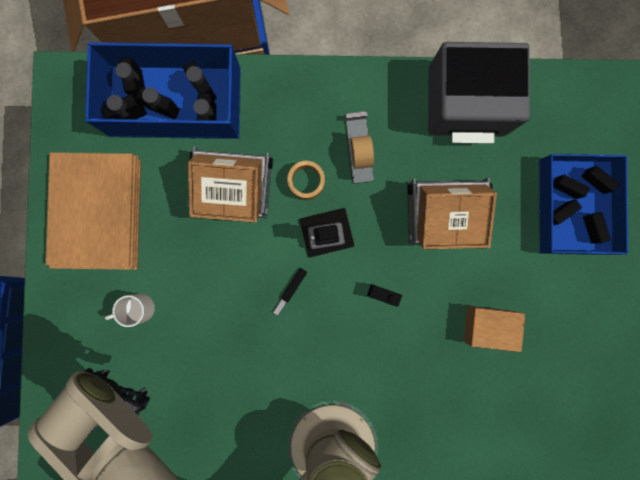

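View pics/scene0.png

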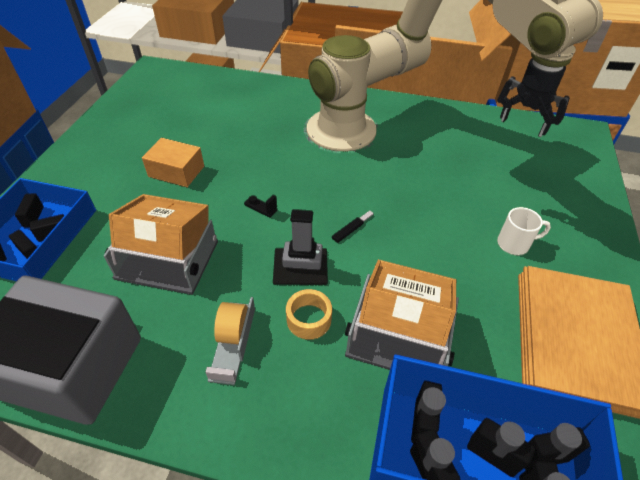

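The top view shows the long-label carton at about (225,190), the reader on its pad at (326,235), the tape roll at (306,180), the cutter at (290,290) and the square carton at (457,215). The scene view shows the long label at (413,287) and the reader at (302,235). Next I extract the corners.

```bash
cat > h.py <<'E'
import cv2,numpy as np
from scipy.spatial.transform import Rotation as R
def cam(c,s=None):
    """returns R_wc (cam->world), centre, K"""
    K=np.array([[c["fx"],0,c["cx"]],[0,c["fy"],c["cy"]],[0,0,1.]])
    if "hand_eye" in c:
        H=np.array(c["hand_eye"]);q=s["ee_rot"];T=R.from_quat([q[1],q[2],q[3],q[0]]).as_matrix()
        return T@H[:3,:3],T@H[:3,3]+np.array(s["eef_pos"]),K
    A=cv2.Rodrigues(np.array(c["rvec"],float))[0]
    return A.T,-A.T@np.array(c["tvec"],float).ravel(),K
def rays(c,p,s=None):
    A,o,K=cam(c,s);p=np.atleast_2d(p).astype(float)
    d=np.c_[p,np.ones(len(p))]@np.linalg.inv(K).T@A.T
    return o,d/np.linalg.norm(d,axis=1)[:,None]
def plane(c,p,z,s=None):
    o,d=rays(c,p,s);return o+d*((z-o[2])/d[:,2])[:,None]
def tri(rs):
    """rs: list of (o,d) single rays -> point, rms"""
    M=sum(np.eye(3)-np.outer(d,d) for o,d in rs);b=sum((np.eye(3)-np.outer(d,d))@o for o,d in rs)
    x=np.linalg.solve(M,b);return x,np.sqrt(np.mean([np.sum(((np.eye(3)-np.outer(d,d))@(x-o))**2) for o,d in rs]))
def quad(m,k=7):
    m=cv2.morphologyEx(m.astype(np.uint8)*255,cv2.MORPH_CLOSE,np.ones((k,k)))
    cs=cv2.findContours(m,cv2.RETR_EXTERNAL,cv2.CHAIN_APPROX_NONE)[0]
    ct=max(cs,key=cv2.contourArea);e=.02
    while True:
        a=cv2.approxPolyDP(ct,e*cv2.arcLength(ct,True),True)[:,0]
        if len(a)<=4 or e>.2:return a,cv2.minAreaRect(ct),cv2.contourArea(ct)
        e+=.01
E
python3 - <<'E'
import pickle;from h import *
s,d=pickle.load(open("d0.pkl","rb"))
for n,(x0,y0,x1,y1) in dict(top=(195,170,250,210),scene=(375,262,448,302)).items():
    im=d[n]["image"][y0:y1,x0:x1].astype(int)
    m=(im.min(2)>130)
    q,r,a=quad(m,9);print(n,q+[x0,y0],a,r)
def up(n,b,f): 
    x0,y0,x1,y1=b;return cv2.resize(d[n]["image"][y0:y1,x0:x1,::-1],(400,300),interpolation=cv2.INTER_CUBIC)
o=np.vstack([np.hstack([up("top",(180,140,280,215+0),4),up("top",(280,198,380,273),4)]),np.hstack([up("scene",(340,250,480,355),4),up("scene",(240,195,360,285),4)])])
cv2.imwrite("pics/crops.png",o)
E
```

```text
top [[201 177]
 [203 202]
 [249 209]
 [249 181]] 1215.5 ((29.98965835571289, 23.1241397857666), (50.49165725708008, 29.31505584716797), 4.763641834259033)
scene [[386 276]
 [396 301]
 [439 301]
 [440 287]] 1006.0 ((36.235294342041016, 30.058822631835938), (58.20854949951172, 24.73863410949707), 14.03624439239502)
```

View pics/crops.png

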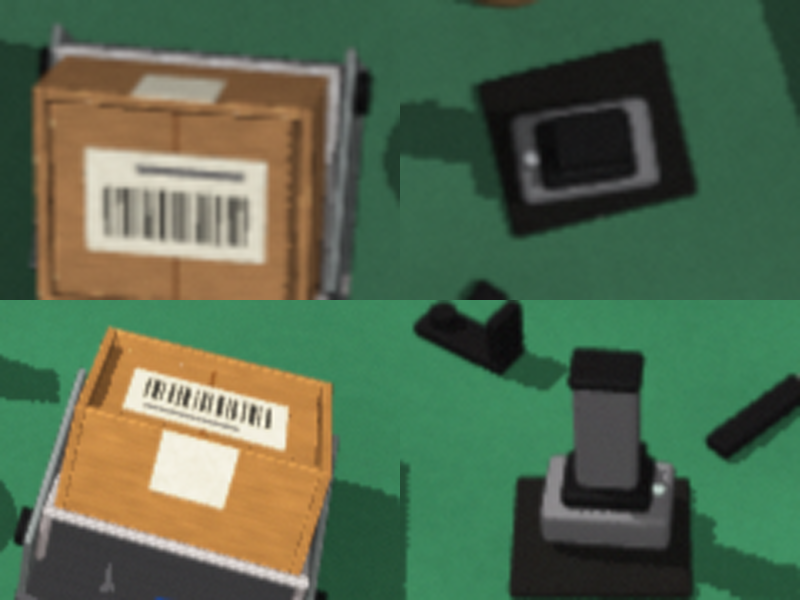

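The crops show the label corners, the grey head outline and the cap's top face clearly. I read the corners from them and triangulate.

```bash
cat > a.py <<'E'
import pickle;from h import *
s,d=pickle.load(open("d0.pkl","rb"))
def px(p,off,f,b): return (np.array(p,float)-off+.5)/f-.5+b
T=px([(85,148),(268,163),(266,263),(87,250)],[0,0],4,[180,140])
S=px([(283,450),(122,410),(132,368),(288,403)],[0,300],400/140,[340,250])
P=[]
for a,b in zip(T,S):
    ra,rb=rays(d["top"],a),rays(d["scene"],b)
    x,e=tri([(ra[0],ra[1][0]),(rb[0],rb[1][0])]);P.append(x);print(x.round(1),round(e,2))
P=np.array(P)
c=P.mean(0);ux=P[:2].mean(0)-P[2:].mean(0);uy=P[[0,3]].mean(0)-P[1:3].mean(0)
print("label c",c,"len",np.linalg.norm(ux),np.linalg.norm(uy))
n=np.cross(ux,uy);n/=np.linalg.norm(n);print("n",n,"tilt",np.arccos(n[2]),"yaw_y",np.degrees(np.arctan2(-uy[0],uy[1])), "n yaw",np.degrees(np.arctan2(-n[1],-n[0])))
H=plane(d["top"],px([(512,112),(645,97),(660,185),(527,203)],[400,0],4,[280,198]),50);print("head",H.mean(0),H.round(0).tolist())
u=(H[0]+H[3]-H[1]-H[2])/2;print(np.linalg.norm(u),"yaw",np.degrees(np.arctan2(-u[0],u[1])))
Pd=plane(d["top"],px([(478,85),(658,42),(697,190),(515,237)],[400,0],4,[280,198]),10);print("pad",Pd.mean(0));u=(Pd[0]+Pd[3]-Pd[1]-Pd[2])/2;print(np.linalg.norm(u),"yaw",np.degrees(np.arctan2(-u[0],u[1])))
C=plane(d["scene"],px([(577,350),(643,352),(641,390),(570,387)],[400,300],400/120,[240,195]),173);print("cap",C.mean(0),C.round(0).tolist())
E
python3 a.py
```

```text
[703.  339.2 145.8] 0.33
[695.8 227.6 142.6] 0.7
[636.9 229.9 116.4] 0.36
[642.9 342.7 120.3] 0.28
label c [669.62118785 284.86343683 131.28331186] len 64.9534952315204 112.436667994068
n [-0.39805654 -0.00544784  0.91734471] tilt 0.4094379687524044 yaw_y -3.3627088391999655 n yaw 0.7841070120075201
head [569.14209353  25.667394    50.        ] [[593.0, 75.0, 50.0], [604.0, -13.0, 50.0], [546.0, -24.0, 50.0], [533.0, 64.0, 50.0]]
88.70675253270535 yaw 7.940650145243368
pad [578.90015911  23.89322822  10.        ]
127.22327061781279 yaw 14.839657168802518
cap [571.30409342  29.21430467 173.        ] [[559.0, 5.0, 173.0], [550.0, 47.0, 173.0], [584.0, 55.0, 173.0], [593.0, 10.0, 173.0]]
```

```bash
python3 -m handwheel '[[[29,-37,10,0,0,-4.7,1],[29,-37,10,0,0,-4.7,1],[29,-37,10,0,0,-4.7,1],[29,-37,10,0,0,-4.7,1],[29,-37,10,0,0,-4.7,1],[29,-37,10,0,0,-4.7,1],[29,-37,10,0,0,-4.7,1],[29,-37,10,0,0,-4.7,1]]]'
python3 -m handwheel '[[[29,-37,5,0,0,-4.7,1],[29,-37,5,0,0,-4.7,1],[29,-37,0,0,0,-4.7,1],[29,-37,0,0,0,-4.7,1],[0,0,0,0,0,0,1],[0,0,0,0,0,0,1]]]'
python3 - <<'E'
from rig import *
import cv2,pickle
s=sense();c=capture("wrist");pickle.dump((s,c),open("w1.pkl","wb"));print(s["time_s"],s["eef_pos"],s["ee_rot"],c["fx"])
cv2.imwrite("pics/w1.png",c["image"][:,:,::-1])
E
```

```text
time_s: 1.15
eef_pos: [453.4, 179.0, 319.5]
ee_rot: [-0.0, 0.52, 0.854, -0.0]
force: [0.0, 0.3, -0.2]
grip_width: 0.998
grip_force: 0.0
time_s: 1.9
eef_pos: [568.4, 32.8, 329.1]
ee_rot: [-0.0, 0.651, 0.759, -0.0]
force: [-0.9, -0.2, 0.2]
grip_width: 1.004
grip_force: 0.0
1.9 [568.36808591  32.78405356 329.07808389] [-3.74437835e-04  6.50883109e-01  7.59177865e-01 -9.26956339e-05] 382.38328120197997
```

View pics/w1.png

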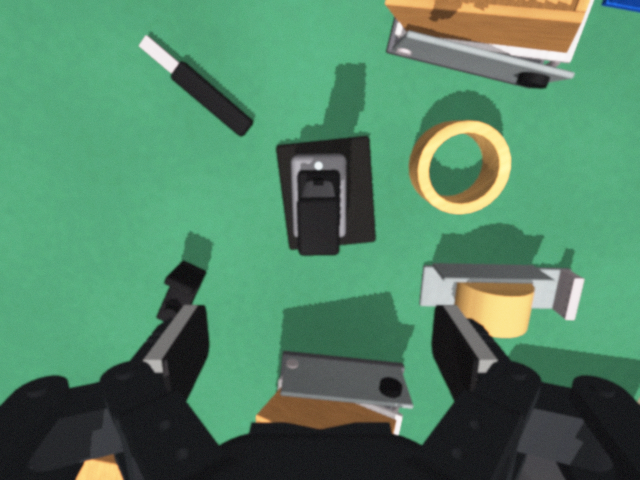

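The wrist view shows the reader lined up with the tool: cap top about (299,197)–(340,253), head top about (291,154)–(347,…). The pad is turned about 5° further.

```bash
cat > b.py <<'E'
import pickle;from h import *
s,c=pickle.load(open("w1.pkl","rb"))
Q=plane(c,[(298.5,197),(339.5,197),(339.5,253),(300,253)],173,s);print("cap",Q.mean(0),np.linalg.norm(Q[0]-Q[1]),np.linalg.norm(Q[1]-Q[2]))
H=plane(c,[(291,155),(347,152.5)],50,s);print("head +y edge",H,np.linalg.norm(H[0]-H[1]),np.degrees(np.arctan2(H[1]-H[0],[1,1,1])[:1]),np.degrees(np.arctan2(H[1,1]-H[0,1],H[1,0]-H[0,0])))
th=np.radians(8.5);print("head c",H.mean(0)-46*np.array([-np.sin(th),np.cos(th),0]))
P=plane(c,[(277,144),(368,136),(375,241),(289,250)],10,s);print("pad",P.mean(0),np.linalg.norm(P[1]-P[0]),np.linalg.norm(P[2]-P[1]))
u=P[0]+P[1]-P[2]-P[3];print("pad yaw",np.degrees(np.arctan2(-u[0],u[1])))
g=cv2.cvtColor(c["image"],cv2.COLOR_RGB2GRAY)[140:265,270:385]
cv2.imwrite("pics/w1c.png",cv2.resize(cv2.convertScaleAbs(g,alpha=2.5),None,fx=4.6,fy=4.6,interpolation=cv2.INTER_CUBIC))
E
python3 b.py
```

```text
cap [567.52418847  29.93981592 173.        ] 31.4878566935725 45.479020799346415
head +y edge [[530.79550805  69.26715331  50.        ]
 [588.97522944  80.87126008  50.        ]] 59.32567129100272 [89.01529026] 11.279781421356953
head c [566.68460166  29.57447698  50.        ]
pad [577.40435996  25.8275962   10.        ] 104.92493944184616 126.6709036332035
pad yaw 14.172971584621601
```

View pics/w1c.png

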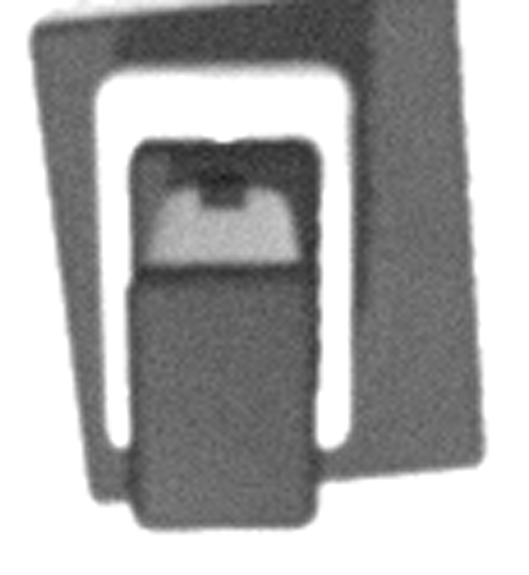

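```bash
python3 -m handwheel '[[[0,-4.3,-50,0,0,0,1],[0,0,-50,0,0,0,1],[0,0,-50,0,0,0,1],[0,0,-40,0,0,0,1],[0,0,-15,0,0,0,1],[0,0,-7,0,0,0,1],[0,0,0,0,0,0,1],[0,0,0,0,0,0,1]]]'
python3 -m handwheel '[[[0,0,0,0,0,0,-1],[0,0,0,0,0,0,-1],[0,0,0,0,0,0,-1],[0,0,0,0,0,0,-1],[0,0,0,0,0,0,-1],[0,0,0,0,0,0,-1],[0,0,0,0,0,0,-1],[0,0,0,0,0,0,-1]]]' 60; python3 -c "
from rig import *;s=sense();print(s['wrist_torque'],s['joints'])"
```

```text
time_s: 2.95
eef_pos: [569.3, 28.1, 118.6]
ee_rot: [0.001, 0.651, 0.759, 0.001]
force: [-0.0, 1.1, -0.3]
grip_width: 0.998
grip_force: 0.0
time_s: 3.95
eef_pos: [568.7, 28.0, 117.3]
ee_rot: [0.0, 0.651, 0.759, 0.0]
force: [-0.0, -0.9, 1.8]
grip_width: 0.345
grip_force: 51.2
[-0.22312994 -0.03853373  0.01151542] [-1.56438130e-01  5.28339490e-01  1.51521837e+00 -1.18043744e-04
  1.09786385e+00 -3.09040115e-01]
```

```bash
python3 -m handwheel '[[[0,0,20,0,0,0,-1],[0,0,50,0,0,0,-1],[0,0,50,0,0,0,-1],[0,0,50,0,0,0,-1],[0,0,30,0,0,0,-1],[4,30,0,0,0,-2,-1],[4,44,0,0,0,-2,-1],[4,44,0,0,0,-2,-1]]]'
python3 -m handwheel '[[[4,44,0,0,0,-2,-1],[4,44,0,0,0,-2,-1],[4,35,0,-0.3,-5.9,-1.8,-1],[2,20,-3,-0.3,-5.9,0,-1],[0,0,-2,-0.3,-5.9,0,-1],[0,0,0,-0.3,-5.8,0,-1],[0,0,0,0,0,0,-1],[0,0,0,0,0,0,-1]]]'
python3 - <<'E'
from rig import *
import cv2,pickle,numpy as np
from scipy.spatial.transform import Rotation as R
s=sense();c=capture("wrist");e=capture("scene");pickle.dump((s,c,e),open("w2.pkl","wb"));q=s["ee_rot"]
print(s["joints"],s["wrist_torque"]);print(R.from_quat([q[1],q[2],q[3],q[0]]).as_matrix().round(3))
a=c["image"][:,:,::-1];b=e["image"][200:380,280:520,::-1]
cv2.imwrite("pics/w2.png",np.hstack([cv2.resize(a,(400,300)),cv2.resize(b,(400,300))]))
E
```

```text
time_s: 4.95
eef_pos: [580.5, 147.4, 316.5]
ee_rot: [-0.001, 0.691, 0.723, -0.0]
force: [-0.0, -1.0, -2.6]
grip_width: 0.347
grip_force: 52.1
time_s: 5.95
eef_pos: [594.8, 289.0, 312.0]
ee_rot: [0.147, 0.711, 0.674, 0.139]
force: [-0.1, 0.1, -2.3]
grip_width: 0.348
grip_force: 52.1
[ 0.33221867  0.40207911  1.2374228  -0.16710469  1.12658488  0.42934973] [0.06071622 0.34055496 0.00937864]
[[ 0.054  0.916  0.396]
 [ 0.999 -0.049 -0.022]
 [-0.001  0.397 -0.918]]
```

View pics/w2.png

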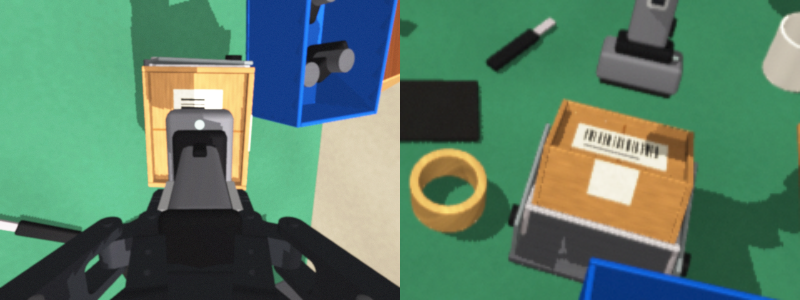

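The wrist view shows the reader centred on the label across x: label +y edge near full-resolution (277,144)–(355,144), carton rim (229,107)–(405,106). The scene view shows the reader held square. I check this numerically against the estimated label frame.

```bash
cat > c.py <<'E'
import pickle;from h import *
s,c,e=pickle.load(open("w2.pkl","rb"))
L=np.array([669.6,284.9,131.3]);q=s["ee_rot"];T=R.from_quat([q[1],q[2],q[3],q[0]]).as_matrix()
im=c["image"].astype(int);m=(im.min(2)>130)[138:178,262:372]
q4,r,a=quad(m,9);print(q4+[262,138])
ys,xs=np.nonzero(m);top=[np.nonzero(m[:,k])[0].min()+138 for k in range(25,85,10)];print("top rows",top)
for row in (150,158,166):
    k=np.nonzero(m[row-138])[0];print(row,k.min()+262,k.max()+262)
def onp(p):
    o,d=rays(c,p,s);n=T[:,2];return (o+d*((n@(L-o))/(d@n))[:,None]-L)@T
print("rel label est (tool axes: x=label y, y=label x)",onp([(277,144),(355,144),(277,165),(355,165)]).round(1).tolist())
print("TCP axis offset",((np.array(s["eef_pos"])-L)@T).round(1))
E
python3 c.py
```

```text
[[262 174]
 [371 177]
 [371 138]
 [278 138]]
top rows [np.int64(142), np.int64(142), np.int64(142), np.int64(138), np.int64(138), np.int64(138)]
150 277 371
158 277 371
166 277 371
rel label est (tool axes: x=label y, y=label x) [[57.1, -34.0, 0.0], [57.1, 31.4, -0.0], [39.7, -34.6, -0.0], [39.7, 31.9, -0.0]]
TCP axis offset [-1.000e-01  3.100e+00 -1.956e+02]
```

```bash
python3 -m handwheel '[[[8,-0.4,-22,0,0,0,-1],[9,-0.5,-24,0,0,0,-1],[7,-0.4,-18,0,0,0,-1],[2.5,-0.1,-6.3,0,0,0,-1],[0,0,0,0,0,0,-1],[0,0,0,0,0,0,-1],[0,0,0,0,0,0,-1]]]'
cat > st.py <<'E'
from rig import *
import numpy as np
s=sense();n=np.array([-.397,.022,.918]);ux=np.array([.916,-.049,.397]);uy=np.array([.054,.999,0]);f=np.array(s["force"]);L=np.array([669.6,284.9,131.3]);p=np.array(s["eef_pos"])-L
print("t",s["time_s"],"Fn %.2f Fx %.2f Fy %.2f"%(f@n,f@ux,f@uy),"TCP out %.2f x %.1f y %.1f"%(p@n,p@ux,p@uy),"M",np.round(s["wrist_torque"],2))
E
python3 st.py
```

```text
time_s: 6.92
eef_pos: [621.2, 287.8, 242.9]
ee_rot: [0.148, 0.71, 0.673, 0.141]
force: [-0.6, -0.5, -1.9]
grip_width: 0.344
grip_force: 52.2
t 6.925 Fn -1.54 Fx -1.29 Fy -0.54 TCP out 121.70 x -0.2 y 0.3 M [0.04 0.4  0.01]
```

```bash
python3 -m handwheel '[[[1.6,-0.1,-3.7,0,0,0,-1],[1.2,-0.1,-2.75,0,0,0,-1],[0.4,0,-0.9,0,0,0,-1],[0.4,0,-0.9,0,0,0,-1],[0.4,0,-0.9,0,0,0,-1],[0,0,0,0,0,0,-1],[0,0,0,0,0,0,-1]]]' | grep force: ; python3 st.py
```

```text
force: [-0.1, -0.6, -3.0]
grip_force: 52.2
t 7.8 Fn -2.75 Fx -1.22 Fy -0.57 TCP out 110.97 x -0.5 y 0.2 M [0.04 0.41 0.08]
```

```bash
for i in 1 2; do python3 -m handwheel '[[[0.4,0,-0.9,0,0,0,-1],[0,0,0,0,0,0,-1],[0.4,0,-0.9,0,0,0,-1],[0,0,0,0,0,0,-1]]]' | grep force: ; python3 st.py; done
```

```text
force: [0.1, 0.2, -1.9]
grip_force: 52.2
t 8.3 Fn -1.75 Fx -0.65 Fy 0.18 TCP out 108.82 x -0.5 y 0.2 M [ 0.03  0.39 -0.02]
force: [-3.7, -0.5, 2.1]
grip_force: 52.6
t 8.8 Fn 3.40 Fx -2.52 Fy -0.68 TCP out 107.36 x -0.4 y 0.3 M [-0.03  0.61 -0.1 ]
```

```bash
for i in 1; do python3 -m handwheel '[[[0.2,0,-0.45,0,0,0,-1],[0.2,0,-0.45,0,0,0,-1],[0,0,0,0,0,0,-1],[0,0,0,0,0,0,-1]]]' | grep force: ; python3 st.py; done
```

```text
force: [-2.9, 0.6, 2.2]
grip_force: 52.7
t 9.3 Fn 3.16 Fx -1.79 Fy 0.45 TCP out 106.11 x -0.4 y 0.3 M [-0.04  0.61 -0.06]
```

```bash
for i in 1; do python3 -m handwheel '[[[0.2,0,-0.45,0,0,0,-1],[0.2,0,-0.45,0,0,0,-1],[0,0,0,0,0,0,-1],[0,0,0,0,0,0,-1]]]' | grep force: ; python3 st.py;python3 -m handwheel '[[[0,0,0,0,0,0,-1]]]' | grep force: ; python3 st.py; done
```

```text
force: [-3.3, 0.5, 3.3]
grip_force: 52.9
t 9.8 Fn 4.33 Fx -1.79 Fy 0.36 TCP out 105.09 x -0.4 y 0.3 M [-0.04  0.58 -0.05]
force: [-3.8, 0.4, 3.8]
grip_force: 52.9
t 9.925 Fn 5.03 Fx -1.95 Fy 0.21 TCP out 105.08 x -0.3 y 0.3 M [-0.06  0.57 -0.02]
```

```bash
python3 -m handwheel '[[[0.1,0,-0.2,0,0,0,-1],[0,0,0,0,0,0,-1],[0,0,0,0,0,0,-1],[0,0,0,0,0,0,-1],[0,0,0,0,0,0,-1],[0,0,0,0,0,0,-1],[0,0,0,0,0,0,-1],[0,0,0,0,0,0,-1]]]' | grep force: ; python3 st.py; python3 -m handwheel '[[[0,0,0,0,0,0,-1],[0,0,0,0,0,0,-1],[0,0,0,0,0,0,-1],[0,0,0,0,0,0,-1],[0,0,0,0,0,0,-1],[0,0,0,0,0,0,-1],[0,0,0,0,0,0,-1],[0,0,0,0,0,0,-1]]]' | grep force: ; python3 st.py; python3 -m handwheel '[[[0,0,0,0,0,0,-1],[0,0,0,0,0,0,-1],[0,0,0,0,0,0,-1],[0,0,0,0,0,0,-1]]]' | grep force: ; python3 st.py
python3 - <<'E'
from rig import *
import cv2,pickle,numpy as np
s=sense();c=capture("wrist");e=capture("scene");pickle.dump((s,c,e),open("w3.pkl","wb"))
cv2.imwrite("pics/w3.png",np.hstack([cv2.resize(c["image"][60:330,160:520,::-1],(400,300)),cv2.resize(e["image"][200:380,280:520,::-1],(400,300))]))
E
```

```text
force: [-4.6, 0.4, 3.7]
grip_force: 53.0
t 10.925 Fn 5.27 Fx -2.72 Fy 0.18 TCP out 104.80 x -0.4 y 0.3 M [-0.05  0.43 -0.01]
force: [-3.9, 1.8, 3.5]
grip_force: 53.0
t 11.925 Fn 4.83 Fx -2.31 Fy 1.61 TCP out 104.81 x -0.4 y 0.3 M [ 0.03  0.37 -0.02]
force: [-3.1, 1.2, 4.1]
grip_force: 53.0
t 12.425 Fn 5.06 Fx -1.30 Fy 1.05 TCP out 104.80 x -0.4 y 0.3 M [ 0.02  0.44 -0.01]
```

View pics/w3.png

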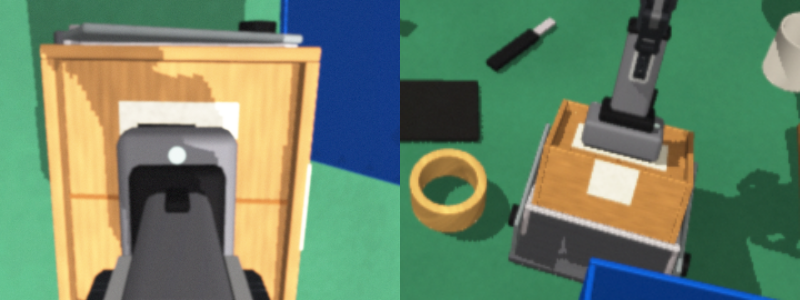

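The reader's head is centred and in line on the label (label 118–240 px, head 118–237 px in the crop). The normal force is about 7 N, so the press was held at roughly 3 mm of travel. Next: retreat and return.

```bash
python3 -m handwheel '[[[-2,0.1,4.6,0,0,0,-1],[-8,0.4,18,0,0,0,-1],[-14,0.8,32,0,0,0,-1],[-14,0.8,32,0,0,0,-1],[0,-20,10,0,0,0,-1],[-2,-40,5,0,0,2,-1],[-2,-44,0,0.3,5.9,2,-1],[-2,-44,0,0.3,5.9,2,-1]]]'
python3 -m handwheel '[[[-2,-44,0,0.3,5.9,2,-1],[-2,-40,0,0.3,5.8,2,-1],[-2,-20,0,0,0,1.8,-1],[0,-10,0,0,0,0,-1],[0,0,0,0,0,0,-1],[0,0,0,0,0,0,-1]]]'
```

```text
time_s: 13.52
eef_pos: [582.7, 140.5, 330.1]
ee_rot: [0.065, 0.685, 0.721, 0.078]
force: [1.0, -0.2, -2.7]
grip_width: 0.343
grip_force: 52.3
time_s: 14.28
eef_pos: [577.5, 28.5, 329.2]
ee_rot: [-0.014, 0.653, 0.757, 0.014]
force: [-0.7, 0.6, -2.3]
grip_width: 0.347
grip_force: 52.4
```

```bash
python3 - <<'E'
from rig import *
import cv2,pickle,numpy as np
from h import *
s=sense();q=s["ee_rot"];T=R.from_quat([q[1],q[2],q[3],q[0]]).as_matrix()
z=T[:,2];v=np.cross(z,[0,0,-1]);print("turn deg",np.degrees(v),"tooly yaw",np.degrees(np.arctan2(T[1,1],T[0,1])))
E
```

```text
turn deg [-2.31760062 -0.18554349 -0.        ] tooly yaw 8.400119547345833
```

```bash
python3 -m handwheel '[[[0.5,-3.5,-30,-2.3,-0.2,0,-1],[0,0,-50,0,0,0,-1],[0,0,-50,0,0,0,-1],[0,0,-40,0,0,0,-1],[0,0,-20,0,0,0,-1],[0,0,-10,0,0,0,-1],[0,0,0,0,0,0,-1],[0,0,0,0,0,0,-1]]]'
python3 - <<'E'
from rig import *
import cv2,pickle,numpy as np
s=sense();c=capture("wrist");e=capture("scene");print(s["force"],s["eef_pos"])
cv2.imwrite("pics/w4.png",np.hstack([cv2.resize(c["image"][:,:,::-1],(400,300)),cv2.resize(e["image"][195:285,240:360,::-1],(400,300))]))
E
```

```text
time_s: 15.28
eef_pos: [578.7, 24.2, 130.0]
ee_rot: [0.001, 0.654, 0.757, 0.001]
force: [-0.2, -0.3, -2.6]
grip_width: 0.342
grip_force: 52.2
[-0.248433   -0.34955566 -2.56775644] [578.69224507  24.19480449 129.95998491]
```

View pics/w4.png

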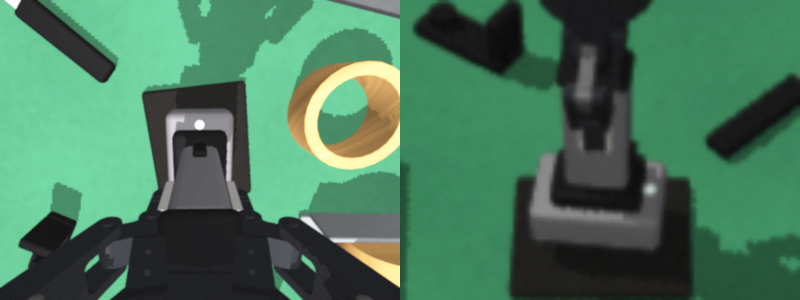

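The reader is over the middle of its pad, upright and about 13 mm up. I lower it to contact.

```bash
python3 -m handwheel '[[[0,0,-5,0,0,0,-1],[0,0,-4,0,0,0,-1],[0,0,-1.5,0,0,0,-1],[0,0,-1,0,0,0,-1],[0,0,-0.8,0,0,0,-1],[0,0,0,0,0,0,-1],[0,0,0,0,0,0,-1]]]'; python3 st.py
```

```text
time_s: 16.25
eef_pos: [578.1, 24.1, 116.7]
ee_rot: [-0.0, 0.654, 0.757, -0.0]
force: [-2.6, -0.5, 2.3]
grip_width: 0.344
grip_force: 52.8
t 16.25 Fn 3.07 Fx -1.43 Fy -0.66 TCP out 17.21 x -76.8 y -265.5 M [ 0.02  0.63 -0.01]
```

```bash
python3 -m handwheel '[[[0,0,0,0,0,0,-0.1],[0,0,0,0,0,0,0.2],[0,0,0,0,0,0,0.6],[0,0,0,0,0,0,1],[0,0,0,0,0,0,1],[0,0,0,0,0,0,1]]]'
python3 -m handwheel '[[[0,0,5,0,0,0,1],[0,0,20,0,0,0,1],[0,0,50,0,0,0,1],[0,0,50,0,0,0,1],[0,0,50,0,0,0,1],[0,0,30,0,0,0,1],[0,0,0,0,0,0,1],[0,0,0,0,0,0,1]]]'
python3 - <<'E'
from rig import *
import cv2,pickle,numpy as np
s=sense();c=capture("wrist");e=capture("scene")
cv2.imwrite("pics/w5.png",np.hstack([cv2.resize(c["image"][:,:,::-1],(400,300)),cv2.resize(e["image"][:,:,::-1],(400,300))]))
E
```

```text
time_s: 17.0
eef_pos: [578.2, 24.1, 116.5]
ee_rot: [-0.0, 0.654, 0.757, 0.0]
force: [0.0, -0.4, -0.2]
grip_width: 0.995
grip_force: 0.0
time_s: 18.0
eef_pos: [577.9, 24.1, 320.5]
ee_rot: [-0.001, 0.654, 0.757, -0.0]
force: [0.0, 0.2, 0.1]
grip_width: 0.996
grip_force: 0.0
```

View pics/w5.png

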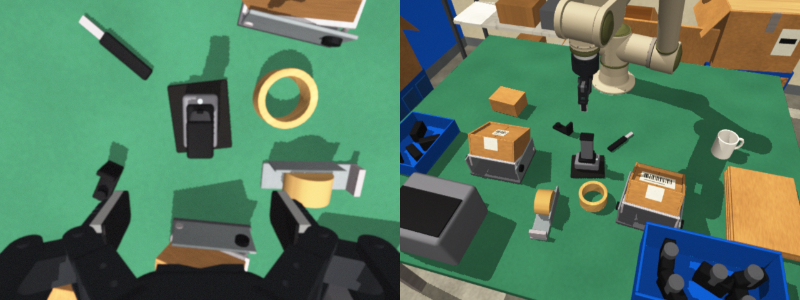

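The reader stands upright in the middle of its pad, the gripper is clear, and the other things look unmoved.

```bash
python3 -c "
from rig import *
print(finish_job())"
```

```text
the job is handed in; nothing more can be done
None
```

I pressed the reader's nose onto the long label at about 7 N (roughly 3 mm of travel by my estimate) and held it for over 2 s. It is back upright in the middle of its pad, let go, the last pictures show nothing else moved, and the job is handed in with no verdict returned.

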